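# Open the square hopper's slide gate

### The job

The square-mouthed media hopper on the welding bench has to be opened. Take the upright knob of its slide gate, draw the gate straight out until it reaches its end stop, and let go. Leave the round-mouthed hopper's gate shut.

Things in the scene. Friction and masses are not known exactly. Their poses are not given: they have to be found in the camera images.
- square_hopper: Fixed plain steel hopper with a SQUARE 170 mm open top (the other's is round), rim 244 mm above the bench, on four legs within a 178 mm square. Origin: on the bench under its centre; z up. Its gate draws out level along its own -x, roughly towards the robot. The end stop is a low bridge (88 mm wide, top 140 mm above the bench) over the gate, 128 mm in front of the origin.
- square_knob (a point): Middle of the upright brass knob on that gate: a vertical cylinder 26 mm across, 50 mm tall; this point is 25 mm below its top, 146 mm above the bench. It stands on the level gate plate (64 mm wide, top 121 mm above the bench), 185 mm in front of the hopper's origin when shut, 100 mm clear of the hopper's side; nothing beside it at its height. Axes as the hopper's.
- square_gate (a joint): How far the square hopper's gate is drawn out, in m: 0 shut, 0.070 at the end stop. It starts 0 to 20 mm open. It slides straight with about 3 N of friction (a little more when drawn fast), has no spring and stays where it is left.
- round_gate (a joint): The same for the other hopper, whose open top is ROUND (170 mm across), with a like stand, knob and gate: 0 shut, 0.070 fully out. It starts shut (within 4 mm) and is to be left so.

How it is judged:
By the outcome, as a careful person would: the job done as asked, in the order asked, and still so for the second after the job is handed in, with the robot touching nothing.
It also fails if it takes over 32 s, if anything falls off the work surface, if the arm or the gripper's body presses on something with over 40 N, if the wrist force passes 120 N, or if a joint passes its speed limit or range.

### The arm

A 6-joint arm with a two-finger parallel gripper is mounted at the origin on the work surface. World frame = base frame: x ahead of the robot, y to its left, z up, the work surface at z = 0. Lengths are in m, angles in rad, forces in N, time in s.
With the tool pointing down it reaches from about 0.3 to 0.875 m from the base axis. Payload 6.4 kg.
Tool frame: the origin (TCP) lies midway between the tips of the shut fingers; the grasp point (between the pads) lies ctrl.grip_depth behind it (ctrl.grip_depth is the distance from the TCP to the grasp point, in m); x points along the fingers, y is the direction in which the jaws open and shut, and the axes are right-handed (so a half turn about x gives the same grasp; the last joint's range is limited). The gripper opens to 85 mm and grips with 20 to 120 N. Pads are 22 mm wide; open, the fingers measure 114 mm over their backs; the gripper's body (76 mm by 85 mm) begins 54 mm behind the grasp point. The pads swing forward as they close: fully open they stand 13 mm farther back than shut.
Start: joints at [0.961, 0.181, 1.607, -0, 1.354, -0.206], TCP at [0.226, 0.529, 0.231] pointing down, gripper open.
Joint ranges: [-2.99, 2.99], [-0.89, 2.07], [0.3, 2.58], [-1.14, 4.28], [0, 2.63], [-3.12, 3.12]. Speed limits (rad/s): [2.57, 2.57, 3.01, 3.14, 3.14, 3.14].

### API

Orientations are given as a unit quaternion [w, x, y, z].
In Python, from bench import ctrl gives the robot as it stands.
- The arm moves only by the tool carry_out, never from a script. Its argument "motion" is one flat list of numbers, 7 for each row, row after row: the turn, a rotation vector about the tool's x, y, z in degrees, then the shift along the tool's x, y, z in m, then the gripper's target within -1 to 1 (shut at 1, half-way at 0, fully open at -1). A call has 1 to 10 rows; each row shifts and turns the pose as measured when the row begins, along the tool's axes as they then stand; what a row does not reach is not made up. A row lasts 1/10 s, in which the tool goes at most 50 mm and 8.59 degrees, less where a joint would pass 70% of its speed; a pose out of reach is approached as far as the arm can. A call with a gripper value outside its range is refused whole. The fingers move at their own pace and stop on an object; the grip force is fixed at half the most. Time passes only in rows, so rows that do not move let the fingers close. It gives the time, the measured TCP pose, the force and the opening at its end, in the units of the state.
- ctrl.get_obs(): the state, without advancing time (a new reading comes with each control period).
- ctrl.camera(name): name is "side" or "top" or "wrist"; returns the picture (420x560x3 uint8, blue, green, red); there is no depth.
- ctrl.camera_params(name): a dict with "mtx" (3x3 intrinsics, pixels), "pose" (4x4, takes a point from camera to world coordinates); the wrist camera has in their place "hand_eye" (4x4, takes a point from camera to tool coordinates, whose origin is the TCP and whose axes are the tool frame's). Camera axes: x right, y down, z forward; pixel columns grow to the right and rows downward; lengths in m; the calibration is good to about 2 mm. A picture is of the moment at which its call begins: read the wrist's pose just before it. camera_params takes no time and is no camera call.
- ctrl.hand_in(): hands the job in, once; it reports no verdict.
Trained networks look in the newest picture that a camera, given by its name, has taken for a name from the list of things; names that differ only in an ending like _2 or _b are one class to them, and where a whole thing is asked for, a point or a joint stands for the part that bears it (a point fixed in the world has none). Each returns a list of dicts, best first, with "conf" (0 to 1); they miss things now and then, are a little off and sometimes report something else, mostly with a low value. They report only what shows in the picture. A call takes as long as a camera call.
- ctrl.boxes_of(camera, thing): "point" ([x, y, z] in m, in the coordinates of the camera as it stood for that picture, good to about 4 mm: the middle of the surface that is visible of it).
- ctrl.trace(camera, thing): "pixels" (420x560 bool, what is visible of it).
- ctrl.landmark_of(camera, thing): "point" ([x, y, z] in m, in the coordinates of the camera as it stood for that picture, good to about 4 mm: a listed point, or the origin of a listed thing).
The state is a dict: "time_s": time; "q": joint angles; "dq": joint speeds; "joint_efforts": joint torques, N m; "eef_pos": TCP position; "eef_rot": TCP orientation; "wrist_force": force on the tool from outside, world axes, zero at the start; "torque": the same for the moment, N m; "opening": opening from 0.0 (shut) to 1.0 (fully open).
Only numpy, scipy, OpenCV 4.12 (cv2) and the standard library are available. Lean on these libraries where they do the work, as an engineer would, in place of code of your own. Each camera call takes 0.05 s, during which the arm holds its last target. There are 200 camera calls.

## Working session

There is one attempt and no reset: what is moved stays moved. The work goes in short steps, Python scripts to look and compute and a tool call to move; the robot and the scene stay as the last step left them, time stands still between calls to the robot, and variables do not carry over. Pictures are saved under pics/ and viewed, about 8 in all and at most 12, crops included, and the job is handed in when it is done.

Besides the shell and the picture viewer there is one more tool, called after "Call:" as name(argument=value, ...) on one line, values as JSON. carry_out: Moves the arm, as the interface text tells. Its arguments: {"type":"object","properties":{"motion":{"type":"array"}},"required":["motion"]}

```bash
mkdir -p pics; cat > h.py <<'E'
import numpy as np, cv2
from bench import ctrl
from scipy.spatial.transform import Rotation as R
def T(cam,o=None):
    p=ctrl.camera_params(cam)
    if 'pose' in p: return np.array(p['pose'])
    M=np.eye(4); M[:3,:3]=R.from_quat(np.roll(o['eef_rot'],-1)).as_matrix(); M[:3,3]=o['eef_pos']
    return M@np.array(p['hand_eye'])
def w(Tm,p): return (Tm[:3,:3]@np.array(p)+Tm[:3,3]).round(4)
def look(cam,things,name):
    o=ctrl.get_obs(); im=ctrl.camera(cam); Tm=T(cam,o); cv2.imwrite('pics/'+name,im)
    K=np.array(ctrl.camera_params(cam)['mtx'])
    for t,f in things:
        for d in getattr(ctrl,f)(cam,t)[:3]:
            p=np.array(d['point']); px=K@p
            print(cam,t,f,round(d['conf'],2),w(Tm,p),(px[:2]/px[2]).round())
    return o,im,Tm
E
python3 - <<'E'
from h import *
print(ctrl.get_obs(),ctrl.grip_depth)
for c in('top','side'):
    look(c,[('square_hopper','landmark_of'),('square_knob','landmark_of'),('square_gate','boxes_of'),('round_gate','boxes_of')],c+'1.png')
a=cv2.imread('pics/top1.png')
E
```

```text
{'time_s': 0.0, 'q': array([ 9.60705506e-01,  1.81531959e-01,  1.60802104e+00,  7.96536413e-06,
        1.35378775e+00, -2.06290394e-01]), 'dq': array([ 1.13812164e-03,  1.79133250e-03, -3.22807260e-05, -1.90930560e-03,
       -7.59834625e-05, -6.25304442e-04]), 'joint_efforts': array([-3.87930386e-04, -4.44861245e+01, -3.51343310e+01, -4.33635496e-04,
        9.12412594e-03,  6.63932482e-06]), 'eef_pos': array([0.22557883, 0.52830135, 0.23038296]), 'eef_rot': array([ 0.69249529,  0.14123141,  0.692991  , -0.14236377]), 'wrist_force': array([-0.52154698,  0.86884014,  0.25074586]), 'torque': array([-0.03116451,  0.00805554, -0.02772032]), 'opening': 0.9967462028001135} 0.0187
top square_hopper landmark_of 0.69 [ 0.7641 -0.1956 -0.0011] [351. 169.]
top square_knob landmark_of 0.86 [ 0.5802 -0.2593  0.1436] [391. 232.]
top square_gate boxes_of 0.83 [ 0.6445 -0.2309  0.1218] [376. 206.]
top round_gate boxes_of 0.6 [0.615  0.2164 0.1211] [185. 221.]
side square_hopper landmark_of 0.78 [ 0.7632 -0.1911 -0.002 ] [220. 168.]
side square_knob landmark_of 0.88 [ 0.5833 -0.2605  0.1476] [290. 105.]
side square_gate boxes_of 0.7 [ 0.6173 -0.2335  0.1192] [276. 124.]
side round_gate boxes_of 0.85 [0.619  0.2196 0.1239] [297. 327.]
```

View pics/top1.png

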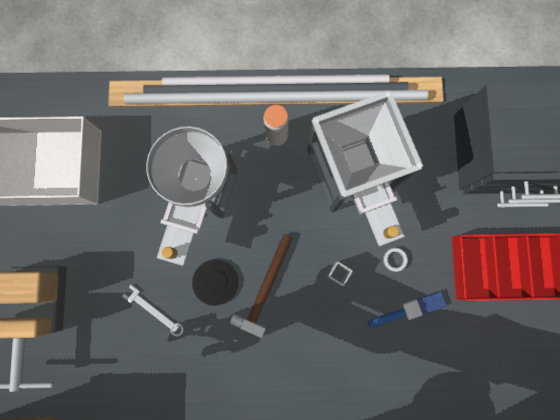

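View pics/side1.png

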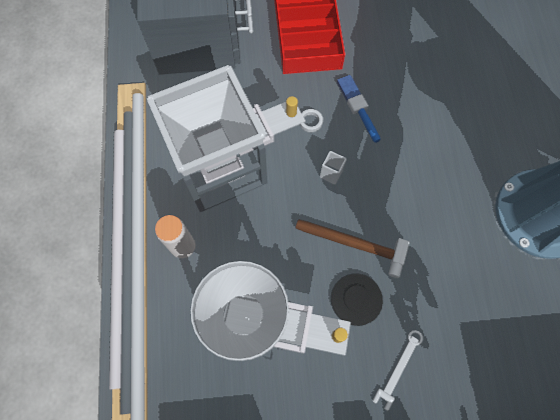

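The top view shows the square hopper at the right (rim centre about (367,145), brass knob (391,232)). The round one is at the left, with its knob at (168,253). In the side view the square knob is at (291,105). The networks' points agree with this: the knob is at about (0.582, -0.260, 0.146) and the gate is slightly open. Next I'll refine the yaw and plan the approach.

```bash
cat >> h.py <<'E'
def plane(cam,Tm,px,z):
    K=np.array(ctrl.camera_params(cam)['mtx']); px=np.atleast_2d(px)
    r=np.c_[px,np.ones(len(px))]@np.linalg.inv(K).T@Tm[:3,:3].T
    return (Tm[:3,3]+r*((z-Tm[2,3])/r[:,2])[:,None])
def rot(o): return R.from_quat(np.roll(o['eef_rot'],-1)).as_matrix()
def goto(target,yaw,o):
    """shift (tool axes after the turn), and turn about tool x putting tool y across gate direction"""
    M=rot(o); y=np.array([-np.sin(yaw),np.cos(yaw),0]); out=[]
    z=np.cross([0,0,-1],y)
    G=np.c_[[0,0,-1],y,z]; 
    for s in (1,-1):
        Gs=G*np.array([1,s,s]); rv=R.from_matrix(M.T@Gs).as_rotvec(degrees=True)
        out.append((s,rv.round(2),(Gs.T@(np.array(target)-o['eef_pos'])).round(4)))
    return out
E
python3 - <<'E'
from h import *
o=ctrl.get_obs(); print(rot(o).round(3))
for c in('top','side'):
    ctrl.camera(c); Tm=T(c)
    for t,z in(('square_gate',.121),('square_hopper',.244)):
        d=ctrl.trace(c,t)[0]; m=d['pixels'].astype(np.uint8)
        P=plane(c,Tm,np.argwhere(m)[:,::-1],z)[:,:2]
        (cx,cy),s,a=cv2.minAreaRect((P*1000).astype(np.float32))
        print(c,t,d['conf'],cx,cy,s,a)
for yaw in(np.radians(20.3),):
    for g in goto([.582,-.26,.28],yaw,o): print(g)
E
```

```text
[[-0.     0.393  0.92 ]
 [-0.     0.92  -0.393]
 [-1.    -0.    -0.   ]]
top square_gate 0.68 674.2267456054688 -222.99649047851562 (238.3116455078125, 64.78309631347656) 18.882665634155273
top square_hopper 0.76 699.9672241210938 -196.42718505859375 (300.2502136230469, 219.51657104492188) 19.623315811157227
side square_gate 0.66 671.2340698242188 -225.7306365966797 (247.5783233642578, 75.69676208496094) 21.83357810974121Traceback (most recent call last):
  File "<stdin>", line 6, in <module>
IndexError: list index out of range
```

Call:
carry_out(motion=[-8.5,0,0,-0.01,0,0,-1,-8.5,0,0,-0.01,0,0,-1,-8.5,0,0,-0.01,0,0,-1,-8.5,0,0,-0.01,0,0,-1,-8.5,0,0,-0.01,0,0,-1,0,0,0,0,-0.03,0.003,-1,0,0,0,0,-0.04,0.003,-1,0,0,0,0,-0.04,0.003,-1,0,0,0,0,-0.04,0.003,-1,0,0,0,0,-0.04,0.003,-1])

```text
time_s: 1.8
eef_pos: [0.3063, 0.3541, 0.2831]
eef_rot: [0.696, -0.128, 0.695, 0.128]
wrist_force: [1.3, 1.5, 0.5]
opening: 0.998
```

Call:
carry_out(motion=[0,0,0,0,-0.04,0.003,-1,0,0,0,0,-0.04,0.003,-1,0,0,0,0,-0.04,0.003,-1,0,0,0,0,-0.04,0.003,-1,0,0,0,0,-0.04,0.003,-1,0,0,0,0,-0.04,0.003,-1,0,0,0,0,-0.04,0.003,-1,0,0,0,0,-0.04,0.003,-1,0,0,0,0,-0.04,0.003,-1,0,0,0,0,-0.03,0.003,-1])

```text
time_s: 2.8
eef_pos: [0.4783, -0.016, 0.286]
eef_rot: [0.699, -0.128, 0.692, 0.128]
wrist_force: [-0.0, 0.5, -0.3]
opening: 1.0
```

Call:
carry_out(motion=[0,0,0,0,-0.04,0.002,-1,0,0,0,0,-0.04,0.002,-1,0,0,0,0,-0.04,0.002,-1,0,0,0,0,-0.04,0.002,-1,0,0,0,0,-0.04,0.002,-1,0,0,0,0,-0.03,0.002,-1,0,0,0,0,-0.02,0.002,-1,0,0,0,0,0,0,-1])

```text
time_s: 3.6
eef_pos: [0.5837, -0.2598, 0.286]
eef_rot: [0.7, -0.126, 0.692, 0.126]
wrist_force: [-0.3, 0.2, -1.0]
opening: 1.006
```

```bash
python3 - <<'E'
from h import *
o,im,Tm=look('wrist',[('square_knob','landmark_of'),('square_hopper','landmark_of')],'w1.png')
d=ctrl.trace('wrist','square_gate')
if d:
    m=d[0]['pixels'].astype(np.uint8); P=plane('wrist',Tm,np.argwhere(m)[:,::-1],.121)[:,:2]
    print(cv2.minAreaRect((P*1000).astype(np.float32)))
print(o['eef_pos'],o['q'],rot(o).round(3))
for g in goto([.582,-.26,.135],np.radians(20),o): print(g)
E
```

```text
wrist square_knob landmark_of 0.65 [ 0.5806 -0.2574  0.1445] [285. 194.]
wrist square_hopper landmark_of 0.72 [ 0.7579 -0.1939 -0.0009] [282. 292.]
((645.3595581054688, -235.36654663085938), (179.60084533691406, 64.62474060058594), 19.72024917602539)
[ 0.58372735 -0.25983751  0.28596224] [-0.6081744   0.27664726  1.38157641  0.0078056   1.47469106 -2.53790287] [[ 0.012 -0.351  0.936]
 [ 0.001  0.937  0.351]
 [-1.    -0.003  0.011]]
(1, array([0.52, 0.65, 0.15]), array([ 0.151 ,  0.0004, -0.0017]))
(-1, array([-179.47,   -0.24,    1.02]), array([ 0.151 , -0.0004,  0.0017]))
```

View pics/w1.png

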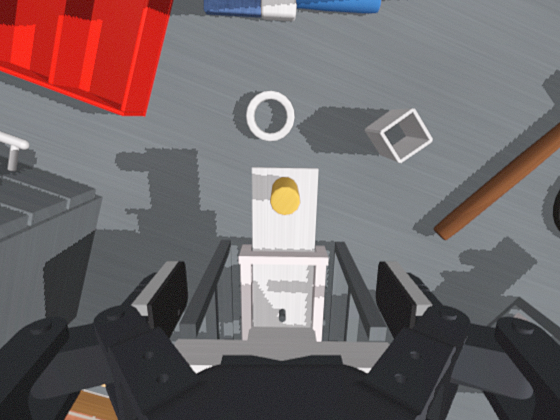

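The wrist view shows the knob at (285,195) on the plate, midway between the fingers' columns and clear on both sides, with the bridge at row 255. Three cameras agree on it to within 3 mm, so I'll go down.

Call:
carry_out(motion=[0.3,0.65,0.15,0.02,0,-0.001,-1,0,0,0,0.025,0,-0.001,-1,0,0,0,0.025,0,0,-1,0,0,0,0.025,0,0,-1,0,0,0,0.02,0,0,-1,0,0,0,0.015,0,0,-1,0,0,0,0,0,0,-1])

```text
time_s: 4.5
eef_pos: [0.579, -0.2478, 0.1472]
eef_rot: [0.694, -0.127, 0.697, 0.129]
wrist_force: [0.0, 1.4, -0.4]
opening: 1.002
```

```bash
python3 - <<'E'
from h import *
o,im,Tm=look('wrist',[('square_knob','landmark_of')],'w2.png')
look('side',[('square_knob','landmark_of')],'s2.png')
print(o['eef_pos'],o['wrist_force'])
for g in goto([.582,-.259,.135],np.radians(20),o): print(g)
s=cv2.imread('pics/s2.png')[40:200,190:400]; s=cv2.resize(s,None,fx=2.6,fy=2.6)
cv2.imwrite('pics/c2.png',np.hstack([cv2.resize(im,(0,0),fx=.46,fy=.46),s[:193,:]]) if 0 else s)
E
```

```text
wrist square_knob landmark_of 0.71 [ 0.5821 -0.26    0.1435] [256. 261.]
side square_knob landmark_of 0.9 [ 0.58   -0.2563  0.1502] [292. 106.]
[ 0.57896057 -0.24784091  0.147159  ] [ 0.0127136   1.36966316 -0.43893869]
(1, array([ 0.81, -0.19, -0.18]), array([ 0.0122, -0.0115, -0.001 ]))
(-1, array([-179.19,    0.28,   -0.3 ]), array([0.0122, 0.0115, 0.001 ]))
```

View pics/w2.png

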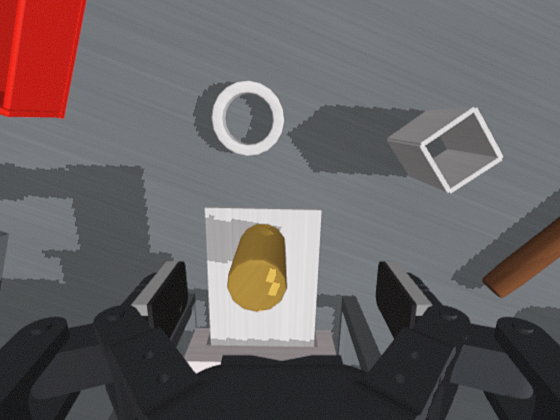

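The wrist picture shows the knob (258,268) left of the finger midline (about 282). The tool drifted 11 mm to the side, matching the numbers, so I'll correct that first and then go down the rest.

Call:
carry_out(motion=[0.4,0,0,0,-0.006,0,-1,0.2,0,0,0,-0.005,0,-1,0,0,0,0.006,-0.001,0,-1,0,0,0,0.005,0,0,-1,0,0,0,0,0,0,-1])

```text
time_s: 5.2
eef_pos: [0.5885, -0.2646, 0.1446]
eef_rot: [0.699, -0.126, 0.694, 0.12]
wrist_force: [0.4, 0.6, 0.1]
opening: 1.001
```

```bash
python3 - <<'E'
from h import *
o,im,Tm=look('wrist',[('square_knob','landmark_of')],'w3.png')
print(o['eef_pos'],o['wrist_force'],o['q'])
for g in goto([.5815,-.259,.135],np.radians(20),o): print(g)
E
```

```text
wrist square_knob landmark_of 0.67 [ 0.5805 -0.256   0.1443] [304. 258.]
[ 0.58847557 -0.26464762  0.14464368] [0.38893001 0.60622195 0.0611952 ] [-6.05754457e-01  4.08657838e-01  1.50172134e+00 -9.74932036e-04
  1.21965772e+00 -2.52657496e+00]
(1, array([0.07, 0.34, 0.57]), array([ 0.0096,  0.0077, -0.0046]))
(-1, array([-179.92,   -0.9 ,    0.53]), array([ 0.0096, -0.0077,  0.0046]))
```

View pics/w3.png

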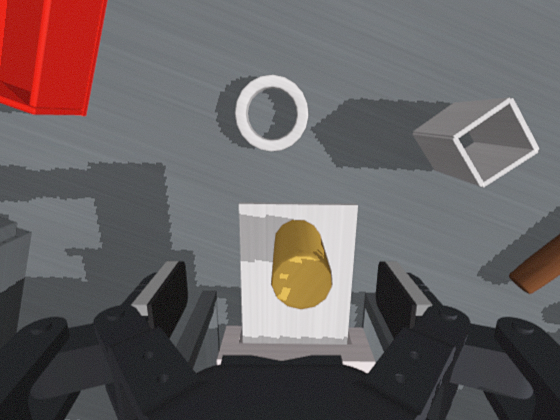

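Call:
carry_out(motion=[0,0.3,0.5,0.009,0.008,-0.004,-1])

```text
time_s: 5.4
eef_pos: [0.5832, -0.2593, 0.1373]
eef_rot: [0.697, -0.125, 0.695, 0.122]
wrist_force: [-0.0, -0.3, 0.8]
opening: 1.001
```

```bash
cat > m.py <<'E'
from h import *
for i in range(3):
    o,im,Tm=look('wrist',[('square_knob','landmark_of')],'tmp.png')
    print(o['time_s'],o['eef_pos'],o['dq'].round(3),o['wrist_force'].round(1))
    a=goto([.5815,-.259,.135],np.radians(20),o)[0]; print(a[1],a[2])
E
python3 m.py
```

```text
wrist square_knob landmark_of 0.85 [ 0.5802 -0.2575  0.1448] [287. 270.]
5.4 [ 0.58320062 -0.25933058  0.1372923 ] [ 0.021  0.006  0.246  0.01  -0.101  0.015] [-0.  -0.3  0.8]
[0.08 0.16 0.24] [ 0.0023  0.0009 -0.0015]
wrist square_knob landmark_of 0.87 [ 0.5797 -0.2589  0.1432] [278. 273.]
5.5 [ 0.58064845 -0.25708818  0.13414267] [-0.003 -0.003 -0.021 -0.002  0.002 -0.001] [ 0.2  1.  -0.4]
[ 0.1  -0.08 -0.1 ] [-0.0009 -0.0021  0.0001]
wrist square_knob landmark_of 0.76 [ 0.5804 -0.2583  0.142 ] [281. 271.]
5.6 [ 0.5817044  -0.25798305  0.13539592] [-0.002 -0.005 -0.018 -0.001 -0.002  0.   ] [ 0.1 -0.3 -0.7]
[0.1  0.01 0.03] [ 0.0004 -0.0009 -0.0005]
```

The tool is in place to within 1 mm of the knob at z 0.135. The earlier misses came from lag within the rows. I'll close now.

Call:
carry_out(motion=[0,0,0,0,0,0,1,0,0,0,0,0,0,1,0,0,0,0,0,0,1,0,0,0,0,0,0,1,0,0,0,0,0,0,1,0,0,0,0,0,0,1])

```text
time_s: 6.3
eef_pos: [0.5826, -0.2578, 0.1374]
eef_rot: [0.697, -0.124, 0.696, 0.123]
wrist_force: [1.4, -2.2, -2.2]
opening: 0.287
```

```bash
cat > s.py <<'E'
from h import *
for c in('top','side'):
    o,im,Tm=look(c,[('square_knob','landmark_of')],'tmp_%s.png'%c)
h=np.array([.7635,-.193]); d=-np.array([np.cos(np.radians(20)),np.sin(np.radians(20))])
e=o['eef_pos']; print(o['time_s'],e,o['wrist_force'].round(1),o['torque'].round(2),o['opening'],o['q'].round(2))
print('along',((e[:2]-h)@d).round(4), 'across',(e[:2]-h)@[-d[1],d[0]]); print(rot(o).round(3))
E
python3 s.py
```

```text
top square_knob landmark_of 0.76 [ 0.5795 -0.2584  0.1443] [391. 232.]
side square_knob landmark_of 0.66 [ 0.5805 -0.2584  0.1476] [291. 106.]
6.4 [ 0.58256369 -0.25780457  0.13733801] [0.  1.7 1. ] [0.2  0.12 0.02] 0.2885766317560645 [-0.6   0.41  1.52  0.    1.21 -2.53]
along 0.1922 across -0.000987492207917363
[[ 0.002 -0.344  0.939]
 [-0.     0.939  0.344]
 [-1.    -0.001  0.002]]
```

Gripped: opening 0.287, about 25 mm, against a 26 mm knob. I'll draw along tool -z.

Call:
carry_out(motion=[0,0,0,0,0,-0.008,1,0,0,0,0,0,-0.008,1,0,0,0,0,0,-0.008,1,0,0,0,0,0,-0.008,1,0,0,0,0,0,-0.008,1])

```text
time_s: 7.0
eef_pos: [0.5443, -0.2714, 0.1374]
eef_rot: [0.698, -0.124, 0.694, 0.124]
wrist_force: [3.1, 2.7, 1.2]
opening: 0.285
```

```bash
python3 s.py
```

```text
top square_knob landmark_of 0.79 [ 0.5425 -0.2736  0.1463] [399. 249.]
side square_knob landmark_of 0.73 [ 0.5406 -0.2755  0.148 ] [308.  98.]
7.1 [ 0.54314379 -0.27181755  0.13736086] [-4.4  1.4  3. ] [0.15 0.67 0.02] 0.29129453902079866 [-0.66  0.35  1.6   0.    1.19 -2.58]
along 0.234 across -0.0013019896362430994
[[ 0.004 -0.344  0.939]
 [ 0.001  0.939  0.344]
 [-1.    -0.001  0.004]]
```

Call:
carry_out(motion=[0,0,0,0,0,-0.007,1,0,0,0,0,0,-0.006,1,0,0,0,0,0,-0.004,1])

```text
time_s: 7.5
eef_pos: [0.5283, -0.2771, 0.1373]
eef_rot: [0.699, -0.124, 0.694, 0.124]
wrist_force: [2.6, 2.1, 0.3]
opening: 0.289
```

```bash
python3 s.py
```

```text
top square_knob landmark_of 0.57 [ 0.5251 -0.2769  0.1437] [400. 256.]
side square_knob landmark_of 0.84 [ 0.5246 -0.2777  0.1486] [315.  96.]
7.6 [ 0.52782797 -0.27727002  0.13735848] [-1.2  2.5  2.7] [0.36 0.17 0.03] 0.2907741067096935 [-0.68  0.32  1.63  0.    1.18 -2.61]
along 0.2503 across -0.001416663945724091
[[ 0.005 -0.344  0.939]
 [ 0.001  0.939  0.344]
 [-1.    -0.001  0.005]]
```

Call:
carry_out(motion=[0,0,0,0,0,-0.003,1,0,0,0,0,0,-0.003,1])

```text
time_s: 7.9
eef_pos: [0.5237, -0.2787, 0.1373]
eef_rot: [0.699, -0.124, 0.693, 0.124]
wrist_force: [13.5, 6.0, -4.2]
opening: 0.29
```

Call:
carry_out(motion=[0,0,0,0,0,-0.003,1])

```text
time_s: 8.0
eef_pos: [0.5238, -0.2788, 0.1374]
eef_rot: [0.702, -0.124, 0.691, 0.124]
wrist_force: [20.7, 7.2, -7.7]
opening: 0.288
```

Call:
carry_out(motion=[0,0,0,0,0,-0.003,1])

```text
time_s: 8.1
eef_pos: [0.5239, -0.2787, 0.1374]
eef_rot: [0.704, -0.124, 0.688, 0.124]
wrist_force: [16.9, 5.3, -5.2]
opening: 0.29
```

End stop reached: the force jumped to about 20 N, the tool stopped moving, and the distance along the gate is 0.2547 m against the expected 0.255. I'll relax and open.

Call:
carry_out(motion=[0,0,0,0,0,0,1,0,0,0,0,0,0,-1,0,0,0,0,0,0,-1,0,0,0,0,0,0,-1,0,0,0,0,0,0,-1,0,0,0,0,0,0,-1,0,0,0,0,0,0,-1])

```text
time_s: 8.8
eef_pos: [0.523, -0.2807, 0.137]
eef_rot: [0.703, -0.125, 0.689, 0.123]
wrist_force: [-0.4, -0.3, 1.0]
opening: 0.997
```

```bash
python3 s.py; python3 - <<'E'
from h import *
look('wrist',[('square_knob','landmark_of')],'w4.png')
E
```

```text
top square_knob landmark_of 0.76 [ 0.5194 -0.2793  0.1428] [401. 259.]
side square_knob landmark_of 0.65 [ 0.5196 -0.2807  0.1473] [317.  95.]
8.9 [ 0.52303892 -0.28060216  0.13697062] [0.8 0.6 0.1] [-0.02  0.04  0.  ] 1.000780513030526 [-0.7   0.31  1.65  0.02  1.16 -2.63]
along 0.2559 across 7.656748482337668e-05
[[ 0.021 -0.345  0.938]
 [ 0.001  0.939  0.345]
 [-1.    -0.006  0.02 ]]
wrist square_knob landmark_of 0.95 [ 0.521  -0.2806  0.146 ] [282. 272.]
```

View pics/w4.png

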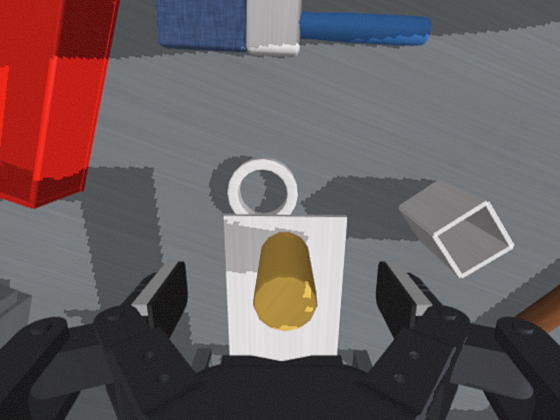

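The knob is free and centred between the open fingers, at (285,280) with about 70 px clear each side. I'll lift straight up.

Call:
carry_out(motion=[0,0,0,-0.015,0,0,-1,0,0,0,-0.02,0,0,-1,0,0,0,-0.025,0,0,-1,0,0,0,-0.03,0,0,-1,0,0,0,-0.03,0,0,-1,0,0,0,-0.02,0,0,-1,0,0,0,0,0,0,-1])

```text
time_s: 9.8
eef_pos: [0.52, -0.2804, 0.2884]
eef_rot: [0.704, -0.126, 0.688, 0.122]
wrist_force: [0.3, -0.7, -0.0]
opening: 1.0
```

```bash
python3 s.py; python3 - <<'E'
from h import *
look('wrist',[('square_knob','landmark_of')],'w5.png')
look('top',[('round_gate','boxes_of'),('round_gate','landmark_of')],'t5.png')
look('side',[('round_gate','boxes_of')],'s5.png')
E
```

```text
top square_knob landmark_of 0.75 [ 0.5201 -0.2796  0.1446] [402. 259.]
side square_knob landmark_of 0.91 [ 0.5216 -0.28    0.1493] [317.  95.]
9.9 [ 0.51897002 -0.27944705  0.28464307] [-0.1  0.5 -0.4] [-0.04  0.02 -0.01] 1.0011095814260647 [-0.7   0.16  1.52  0.01  1.45 -2.63]
along 0.2593 across -0.002400527180289915
[[ 0.019 -0.345  0.938]
 [ 0.003  0.938  0.345]
 [-1.    -0.004  0.018]]
wrist square_knob landmark_of 0.59 [ 0.523  -0.2775  0.1444] [281. 202.]
top round_gate boxes_of 0.61 [0.617  0.2164 0.1191] [185. 221.]Traceback (most recent call last):
  File "<stdin>", line 3, in <module>
  File "h.py", line 14, in look
    for d in getattr(ctrl,f)(cam,t)[:3]:
             ~~~~~~~~~~~~~~~^^^^^^^
ValueError: it knows: square_hopper, square_knob
```

```bash
python3 - <<'E'
from h import *
look('side',[('round_gate','boxes_of'),('square_knob','landmark_of')],'s5.png')
E
```

```text
side round_gate boxes_of 0.66 [0.6169 0.2214 0.1238] [298. 328.]
side square_knob landmark_of 0.64 [ 0.5224 -0.2803  0.1455] [316.  96.]
```

View pics/s5.png

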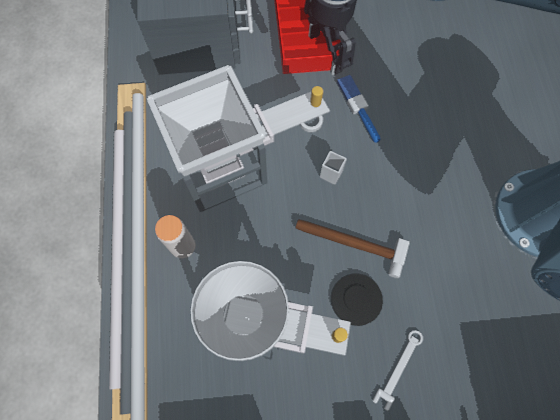

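The side view shows the square gate drawn out, with its knob at (317,96) and the gripper clear above. The round gate's knob is still at (341,335) and nothing else has moved. I'll hand in.

```bash
python3 -c "
from bench import ctrl
print(ctrl.hand_in())"
```

```text
the job is handed in; nothing more can be done
None
```

The square hopper's gate is drawn out to its end stop and released, and the job is handed in at about 10 s of robot time. The hand-in reports no verdict.

- **Drawing the gate:** I gripped the knob across the gate and drew it straight out about 63 mm. At the end the tool stopped moving and the wrist force rose to about 23 N.
- **End position:** The grip stood 0.255 m in front of the hopper's origin, which matches the expected 185 + 70 mm. After I opened the gripper and lifted clear, all three cameras still placed the knob there, to within about 3 mm.
- **Round gate:** It did not move. Before and after readings agree to about 2 mm.
- **What went off:** On the first descent the tool drifted about 11 mm sideways, then overshot by about 9 mm when I corrected it, because the arm lags within each row. I fixed both before closing the fingers, and nothing was touched.

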